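# Tip a spent cartridge into the recycling collector

### The job

The spent ink cartridge, in its green and white carton, is inky, so do not pick it up: push it with a fingertip off the front sill of the white recycling collector until it lies wholly on the blue tipping lid. Then press the collector's lever down so that the lid tips up, keep it down until the carton has dropped into the case, and ease the lever back up gently so that the lid settles shut without slamming. Leave the other things on the desk where they are.

Things in the scene. Friction and masses are not known exactly. Their poses are not given: they have to be found in the camera images.
- collector: White desk-top collector for used cartridges, fixed; case 265 (x) x 150 (y) mm. Origin: middle of the case's underside, on the desk, lever not counted. x runs from the open lever end (front, x = -130 mm) to the hooded end (back, x = 135), z up. On top lie the fixed sill and behind it the blue lid, in a channel 142 mm wide. The case is hollow, floor 8 mm up, a clear window in each side.
- sill (a point): Middle of the fixed sill, on its upper face, 200 mm above the desk; it spans x = -130 to -65 mm of the collector, open in front. Walls along both sides of sill and lid stand 24 mm above it; they slope up from x = -40 and stand 75 mm above it from x = 50 mm on.
- hood (a point): Middle of the upper face of the hood's roof, 276 mm above the desk; the roof, 4 mm thick, covers x = 78 to 135 mm of the collector, with a wall at the back.
- collector_lid (a joint): Angle of the blue tipping lid, rad: 0 = shut and level, about 1.07 = right up. It turns about a cross axis at x = 25, z = 193 mm of the collector: the front rises, the rear dips into the case, and what lies on it slides back and drops into the case when it is nearly right up. A weight under its front edge shuts it; let go, it slams.
- lid_front (a point): Middle of the lid's front edge, on its upper face. Shut, the lid spans x = -63 to 128 mm of the collector, 136 mm wide, its upper face 198.5 mm above the desk, 1.5 mm below the sill.
- collector_lever: The lever: dark steel yoke round the sides and front of the case, with a rubber tread on a stem in front. Origin on its pivot, at x = -77, y = 0, z = 55 mm of the collector; its axes agree with the collector's while it is up. Right down = turned 0.385 rad. A rod on the case's left side links it to the lid, which turns about 2.8 times as far; the two always move together, both ways.
- tread (a point): Middle of the upper face of the lever's tread, 34 (x) x 40 (y) mm; lever up: 82 mm in front of the case (x = -212, y = 0 mm of the collector), 89 mm above the desk, sloping down 0.19 rad towards the case. About 2 to 5 N press it 53 mm down, moving under 4 mm in x, to a hard stop. No spring: the lid's weight brings it up again.
- carton_center (a point): Centre of the green and white carton with the spent cartridge, 86 x 40 x 34 mm, about 70 g. At the start it lies on the sill, 86 mm roughly along the collector's y, 40 mm along x, 34 mm high: this point is 17 mm above what it lies on. Its own z runs along the 86 mm, x along the 40, y along the 34.
- knob_stamp: Bystander: clear stamp with a round knob, 30 x 30 x 90 mm, standing. Origin under its centre.
- block_stamp: Bystander: low wooden block stamp, 47 x 34 x 30 mm. Origin under its centre.
- stamp_pad: Bystander: cream and red tin stamp pad, 72 x 101 x 14 mm. Origin under its centre.
- remote: Bystander: cream remote control, 184 x 49 x 22 mm, lying along its own x. Origin under its centre.
- glue: Bystander: glue stick with green cap, 24 mm across, 82 mm high, standing. Origin under its centre.
There are look-alikes about, which are no part of the job. There is more than one size of the part that bears carton_center; the job needs the larger.

How it is judged (in metres and radians):
On the way, in this order (a step that is already met when the one before it is completed fails the run):
1. the carton lies wholly on the shut lid (x of carton_center in the frame of collector above -0.042 m and z of carton_center in the frame of collector between 0.2 and 0.235 m and value of joint collector_lid below 0.06 rad), for 0.2 s.
2. the lever is pressed with the fingers so that the lid is tipped, and the carton has dropped into the case (value of joint collector_lid above 0.7 rad and contact force between the fingers and collector_lever above 0.3 N and z of carton_center in the frame of collector between 0 and 0.12 m and x of carton_center in the frame of collector between -0.13 and 0.135 m and y of carton_center in the frame of collector between -0.075 and 0.075 m), for 0.2 s.
At the end, for the whole second after the job is handed in: The carton lies at rest inside the case (its centre between the walls and under 120 mm above the desk), the lid is shut (within 0.05 rad), and the bystanders are within 30 mm of where they stood (value of joint collector_lid below 0.05 rad and linear speed of carton below 0.05 m/s and z of carton_center in the frame of collector between 0 and 0.12 m and x of carton_center in the frame of collector between -0.13 and 0.135 m and y of carton_center in the frame of collector between -0.075 and 0.075 m and distance of each of knob_stamp, block_stamp, stamp_pad, remote, glue from where it was at the start of the episode below 0.03 m); the robot touches nothing.
It fails at once if the lid slams: it comes down faster than 2.5 rad/s over its last 0.2 rad (value of joint collector_lid below 0.2 rad and velocity of joint collector_lid below -2.5 rad/s).
It fails at once if the carton is lifted off the sill or the lid ((value of joint collector_lid below 0.1 rad and z of carton_center in the frame of collector above 0.25 m) or z of carton_center in the frame of collector above 0.305 m).
It fails at once if the carton falls off the collector (y of carton_center in the frame of collector above 0.09 m or y of carton_center in the frame of collector below -0.09 m or x of carton_center in the frame of collector below -0.15 m).
It fails at once if a bystander is pushed more than 30 mm or knocked over (distance of any of knob_stamp, block_stamp, stamp_pad, remote, glue from where it was at the start of the episode above 0.03 m or angle between any of knob_stamp, glue's own z axis and vertical above 0.5 rad).
It also fails if it takes over 54 s, if anything falls off the work surface, if the arm or the gripper's body presses on something with over 40 N, if the wrist force passes 120 N, or if a joint passes its speed limit or range.

### The arm

A 7-joint arm with a two-finger parallel gripper is mounted at the origin on a cart in front of the work surface, level with it; the furniture and walls round the work are solid. World frame = base frame: x ahead of the robot, y to its left, z up, the work surface at z = 0. Lengths are in mm, angles in rad, forces in N, time in s.
With the tool pointing down it reaches from about 400 to 875 mm from the base axis. Payload 4.4 kg.
Tool frame: the origin (TCP) lies at the very end of the fingers, on their centre line; the grasp point (between the pads) lies 19 mm behind it; z points along the fingers, y is the line along which they close (so a half turn about z gives the same grasp; the last joint's range is limited). The gripper opens to 85 mm and grips with 20 to 120 N. Pads are 22 mm wide; open, the fingers measure 114 mm over their backs; the gripper's body (76 mm by 85 mm) begins 54 mm behind the grasp point. The pads swing forward as they close: fully open they stand 13 mm farther back than shut.
Start: joints at [-1.302, 0.628, 0.038, 1.517, -0.027, 0.996, -0.02], TCP at [213.554, 613.932, 231.313] pointing down, gripper open.
Joint ranges: [-3.06, 3.06], [-0.37, 2.12], [-1.25, 1.32], [0.18, 2.47], [-1.1, 4.24], [0.23, 1.98], [-2.94, 2.94]. Speed limits (rad/s): [2.57, 2.57, 3.14, 3.14, 3.14, 3.14, 3.14].

### API

Orientations are given as [roll, pitch, yaw] about the fixed x, y, z axes, in that order (R = Rz(yaw) Ry(pitch) Rx(roll)).
In Python, from cell import sensors, get_image, camera_params, order gives the robot as it stands.
- The arm moves only by the shell command python3 -m inch 'ROWS' [OPENING]. ROWS is JSON, a list that holds one entry, the list of rows, each a list of 4 numbers: the shift along the tool's x, y, z in cm, then the turn about the tool's z in degrees. A call has 1 to 8 rows; each row is the pose to reach, as a shift and turn from the pose commanded when the call began, along the tool's axes at that moment; what a row does not reach only later rows make up. A row lasts 1/12 s, in which the tool goes at most 41.7 mm and 7.16 degrees, less where a joint would pass 70% of its speed; a pose out of reach is approached as far as the arm can. A call with a gripper value outside its range is refused whole. OPENING is the finger opening in cm, from 0 to 8.54, set as the call begins (- or left out, the last holds). The fingers move at their own pace and stop on an object; the grip force is fixed at half the most. Time passes only in rows, so rows that repeat a pose let the fingers close. It gives the time, the measured TCP pose, the force, the opening and the grip force at its end, in the units of the state.
- sensors.read_state(): the state, without advancing time (a new reading comes with each control period).
- get_image(name): name is "side" or "top"; returns the picture (384x512x3 uint8, blue, green, red); there is no depth.
- camera_params(name): a dict with "mtx" (3x3 intrinsics, pixels), "D" ([k1, k2, p1, p2, k3] as OpenCV has them; the pictures are not rectified), "rvec" (rotation vector, rad) and "tvec" (3), from world to camera coordinates, as OpenCV has them. Camera axes: x right, y down, z forward; pixel columns grow to the right and rows downward; lengths in mm; the calibration is good to about 2 mm. A picture is of the moment at which its call begins. camera_params takes no time and is no camera call.
- order.finish_job(): hands the job in; it is judged then, once.
The state is a dict: "clock": time; "qpos": joint angles; "qd": joint speeds; "tau": joint torques, N m; "eef_pos": TCP position; "tool_rot": TCP orientation; "force": force on the tool from outside, world axes, zero at the start; "torque": the same for the moment, N m; "width": finger opening in mm; "gripper_force": force on a finger pad.
Only numpy, scipy, OpenCV 4.12 (cv2) and the standard library are available. Lean on these libraries where they do the work, as an engineer would, in place of code of your own. Each camera call takes 0.05 s, during which the arm holds its last target. There are 200 camera calls.

## Working session

There is one attempt and no reset: what is moved stays moved. The work goes in short steps, Python scripts to look and compute and a shell command to move; the robot and the scene stay as the last step left them, time stands still between calls to the robot, and variables do not carry over. Pictures are saved under pics/ and viewed, at most 10 in all, crops included, and the job is handed in when it is done.

```bash
mkdir -p pics; ls; cat > h.py <<'E'
import numpy as np, cv2
from cell import sensors, get_image, camera_params, order
def ray(cam,px):
    p=camera_params(cam);K=np.array(p["mtx"],float);D=np.array(p["D"],float)
    R=cv2.Rodrigues(np.array(p["rvec"],float))[0];t=np.array(p["tvec"],float).ravel()
    n=cv2.undistortPoints(np.array(px,float).reshape(-1,1,2),K,D).reshape(-1,2)
    d=np.c_[n,np.ones(len(n))]@R
    return -R.T@t,d
def onz(cam,px,z):
    c,d=ray(cam,px); return c+d*((z-c[2])/d[:,2])[:,None]
def proj(cam,X):
    p=camera_params(cam)
    return cv2.projectPoints(np.array(X,float).reshape(-1,1,3),np.array(p["rvec"],float),np.array(p["tvec"],float),np.array(p["mtx"],float),np.array(p["D"],float))[0].reshape(-1,2)
E
python3 - <<'E'
from h import *
a=get_image("top");b=get_image("side")
cv2.imwrite("pics/top0.png",a);cv2.imwrite("pics/side0.png",b)
s=sensors.read_state();print({k:np.round(s[k],3).tolist() for k in("clock","eef_pos","tool_rot","force","width")})
for c in("top","side"):print(c,ray(c,[[256,192]]))
E
```

```text
pics
{'clock': 0.1, 'eef_pos': [213.362, 613.397, 230.483], 'tool_rot': [-3.14, 0.0, 2.807], 'force': [0.181, -1.148, -0.311], 'width': 85.451}
top (array([ 489.94222369,   16.36246967, 1441.36881084]), array([[ 0.05106245,  0.01204657, -0.99874859]]))
side (array([596.568178  , 808.14711762, 684.46889529]), array([[-0.03911549, -0.84852041, -0.52775713]]))
```

View pics/top0.png

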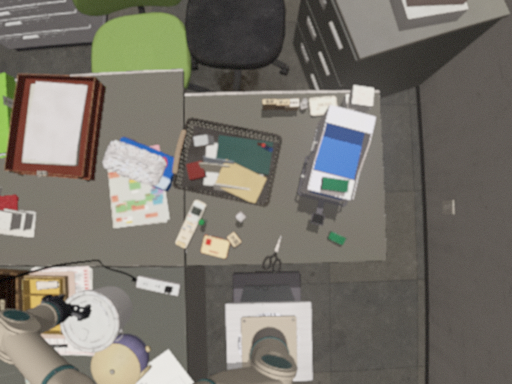

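View pics/side0.png

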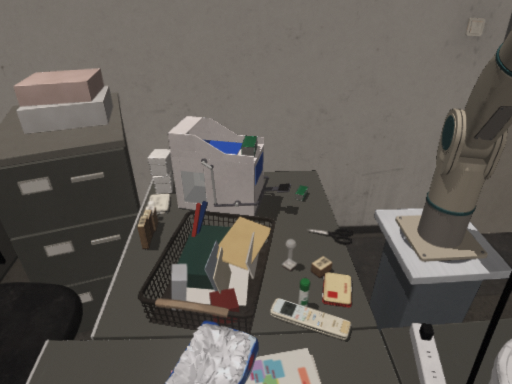

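The top view shows the collector at about (340,160), with the blue lid at (345,148) and the lever tread at (317,215). Two green things could be the carton: one on the sill at (335,185) and a smaller one on the desk at (337,238). The one on the sill fits the description, so I'll check it in a close crop.

```bash
python3 - <<'E'
from h import *
a=cv2.imread("pics/top0.png")
x0,y0,x1,y1=285,90,395,255
cv2.imwrite("pics/c1.png",cv2.resize(a[y0:y1,x0:x1],None,fx=3.6,fy=3.6,interpolation=cv2.INTER_CUBIC))
hsv=cv2.cvtColor(a,cv2.COLOR_BGR2HSV)
def blobs(m,z,name,mn=25):
    m=m.copy().astype(np.uint8);w=np.zeros_like(m);w[90:255,285:395]=1;m*=w
    n,l,st,ce=cv2.connectedComponentsWithStats(m)
    for i in range(1,n):
        if st[i,4]<mn: continue
        c,_=cv2.findContours((l==i).astype(np.uint8),0,2);r=cv2.minAreaRect(c[0]);b=cv2.boxPoints(r)
        print(name,ce[i].round(1),st[i,4],onz("top",[ce[i]],z)[0].round(0)[:2],"box",b.round(1).tolist(),onz("top",b,z)[:,:2].round(0).tolist())
H,S,V=cv2.split(hsv)
blobs((H>100)&(H<125)&(S>120)&(V>70),198.5,"blue")
blobs((H>50)&(H<90)&(S>100)&(V>30),234,"green")
E
```

```text
blue [339.5 151.4] 1769 [ 680. -244.] box [[314.3999938964844, 168.10000610351562], [325.8999938964844, 123.80000305175781], [364.70001220703125, 133.8000030517578], [353.20001220703125, 178.10000610351562]] [[627.0, -160.0], [772.0, -203.0], [737.0, -330.0], [592.0, -285.0]]
green [334.1 184.5] 242 [ 570. -215.] box [[321.70001220703125, 187.8000030517578], [323.20001220703125, 177.89999389648438], [347.0, 181.3000030517578], [345.5, 191.1999969482422]] [[560.0, -176.0], [591.0, -181.0], [579.0, -257.0], [548.0, -251.0]]
green [336.3 238. ] 103 [ 402. -217.] box [[327.79998779296875, 237.39999389648438], [330.79998779296875, 231.39999389648438], [344.3999938964844, 238.1999969482422], [341.3999938964844, 244.1999969482422]] [[405.0, -190.0], [423.0, -200.0], [401.0, -243.0], [382.0, -233.0]]
```

View pics/c1.png

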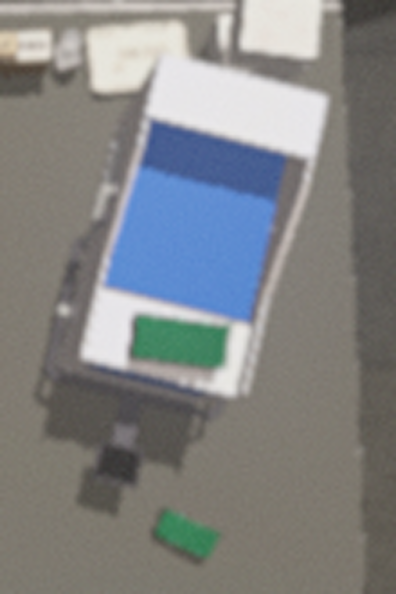

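The crop confirms the larger green-topped carton on the sill at (334,184); the one on the desk is the smaller look-alike. The tread is at about (317.5,218.6). Next I'll fit the collector pose and work out the moves.

```bash
cat >> h.py <<'E'
def C2W(v,o,yaw):
    c,s=np.cos(yaw),np.sin(yaw);return np.array([o[0]+c*v[0]-s*v[1],o[1]+s*v[0]+c*v[1],v[2]])
def W2C(w,o,yaw):
    c,s=np.cos(yaw),np.sin(yaw);d=np.array(w)-[o[0],o[1],0];return np.array([c*d[0]+s*d[1],-s*d[0]+c*d[1],d[2]])
def delta(w,cmd,yaw):  # shift in tool axes (cm), tool down with given yaw
    R=cv2.Rodrigues(np.array([0,0,yaw]))[0]@np.diag([1,-1,-1]);return (R.T@(np.array(w)-cmd)/10).round(2)
E
python3 - <<'E'
from h import *
px=lambda x,y:[285+(x-1.3)/3.6,90+(y-1.3)/3.6]
# known features: crop px, collector xyz
F=[((105,285),(-63,68,198.5)),((252,322),(-63,-68,198.5)),((117,463),(-212,0,89)),((162,55),(135,75,276)),((329,97),(135,-75,276)),((150,123),(78,75,276)),((309,157),(78,-75,276))]
W=np.array([onz("top",[px(*p)],c[2])[0][:2] for p,c in F]);C=np.array([c[:2] for _,c in F],float)
Wm,Cm=W.mean(0),C.mean(0);a=W-Wm;b=C-Cm
yaw=np.arctan2((b[:,0]*a[:,1]-b[:,1]*a[:,0]).sum(),(a*b).sum())
R=np.array([[np.cos(yaw),-np.sin(yaw)],[np.sin(yaw),np.cos(yaw)]]);o=Wm-R@Cm
print("yaw",yaw,np.degrees(yaw),"o",o);print((W-(C@R.T+o)).round(1).tolist())
print("carton",W2C(onz("top",[[334.1,184.5]],234)[0],o,yaw).round(0))
cmd=[213.55,613.93,231.3];ty=2.807
for n,w in [("via",[470,200,300]),("pre",C2W([-165,-4,300],o,yaw)),("pre2",C2W([-56,-4,211],o,yaw)),("tread",C2W([-212,0,89],o,yaw))]:
    print(n,np.round(w),np.hypot(*w[:2]).round(),delta(w,cmd,ty))
E
```

```text
yaw -0.2691610343349668 -15.421791276769438 o [ 665.37354018 -238.6203351 ]
[[1.9, -1.2], [1.8, -2.7], [1.3, 2.8], [-1.5, -0.7], [-0.0, -0.2], [-5.9, -3.0], [2.5, 5.0]]
carton [-98.  -3. 234.]
via [470 200 300] 511.0 [-37.82 -30.68  -6.87]
pre [ 505. -199.  300.] 543.0 [-54.23 -67.17  -6.87]
pre2 [ 610. -228.  211.] 651.0 [-65.11 -66.46   2.03]
tread [ 461. -182.   89.] 496.0 [-49.52 -67.08  14.23]
```

```bash
python3 -m inch '[[[0,0,-3.5,0],[0,0,-7,0],[-3,-2.5,-7,-3.7],[-6,-5,-7,-3.7],[-9,-7.5,-7,-3.7],[-12,-10,-7,-3.7],[-15,-12.5,-7,-3.7],[-18,-15,-7,-3.7]]]' 3
python3 - <<'E'
from h import *
s=sensors.read_state();print({k:np.round(s[k],3).tolist() for k in("qpos","eef_pos","tool_rot","force","width")})
E
```

```text
clock: 0.77
eef_pos: [334.7, 411.1, 301.0]
tool_rot: [-3.141, -0.0, 2.872]
force: [1.0, -0.5, -0.5]
width: 29.9
gripper_force: 0.0
{'qpos': [-0.977, 0.379, 0.052, 1.758, -0.023, 1.005, 0.384], 'eef_pos': [334.739, 411.117, 301.042], 'tool_rot': [-3.141, -0.0, 2.872], 'force': [1.033, -0.515, -0.488], 'width': 29.884}
```

```bash
python3 -m inch '[[[-2.7,-2.4,0,0],[-5.4,-4.8,0,0],[-8,-7.2,0,0],[-10.7,-9.6,0,0],[-13.4,-12,0,0],[-16,-14.5,0,0],[-18.7,-17,0,0],[-19.7,-20.5,0,0]]]'
python3 -m inch '[[[-1.3,-3.6,0,0],[-2.6,-7.2,0,0],[-3.9,-10.8,0,0],[-5.2,-14.4,0,0],[-6.5,-18,0,0],[-7.8,-21.6,0,0],[-9.1,-25.2,0,0],[-10.4,-28.8,0,0]]]'
python3 - <<'E'
from h import *
s=sensors.read_state();o=[665.4,-238.6];yaw=-.269
print(s["qpos"],W2C(s["eef_pos"],o,yaw).round(1),delta(C2W([-165,-3,300],o,yaw),s["eef_pos"],2.872))
E
```

```text
clock: 1.43
eef_pos: [472.6, 161.7, 301.1]
tool_rot: [3.141, 0.003, 2.871]
force: [0.2, -0.2, 0.7]
width: 30.0
gripper_force: 0.0
clock: 2.1
eef_pos: [492.3, -144.1, 301.1]
tool_rot: [3.141, -0.0, 2.871]
force: [1.4, 1.3, -0.4]
width: 29.9
gripper_force: 0.0
[ 0.05811401  0.35936216  0.23830593  1.80456149 -0.099648    0.98977912
  1.6372494 ] [-192.    45.1  301.1] [-2.7  -4.81  0.11]
```

```bash
python3 -m inch '[[[-1,-2.5,0,0],[-2.7,-4.8,0,0],[-2.7,-4.8,2,0],[-2.7,-4.8,4,0],[-2.7,-4.8,6,0],[-2.7,-4.8,7,0],[-2.7,-4.8,7,0]]]'
python3 - <<'E'
from h import *
s=sensors.read_state();o=[665.4,-238.6];yaw=-.269
print(W2C(s["eef_pos"],o,yaw).round(1))
a=get_image("top");b=get_image("side")
A=cv2.resize(a[120:240,280:400],None,fx=4,fy=4,interpolation=2);B=cv2.resize(b[110:230,200:320],None,fx=4,fy=4,interpolation=2)
cv2.imwrite("pics/m1.png",np.hstack([A,B])[:,:960][::1])
cv2.imwrite("pics/m1.png",cv2.resize(np.hstack([A,B]),(800,400)))
print(proj("side",[C2W(v,o,yaw) for v in ([-130,75,0],[-130,75,224],[135,75,276],[-98,-3,234])]).round(0).tolist())
E
```

```text
clock: 2.68
eef_pos: [504.3, -195.1, 228.9]
tool_rot: [3.141, -0.005, 2.871]
force: [0.4, 1.2, 1.1]
width: 29.7
gripper_force: 0.0
[-166.9   -0.9  228.9]
[[254.0, 218.0], [254.0, 156.0], [168.0, 132.0], [249.0, 141.0]]
```

View pics/m1.png

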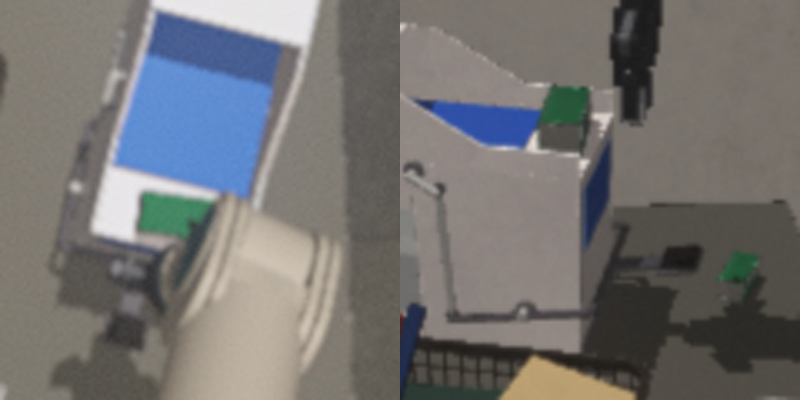

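The side view shows the fingertips just in front of the carton, about level with its top. The carton top sits at the predicted pixel (250,141). I'll lower, then push slowly.

```bash
python3 -m inch '[[[0,0,0.9,0],[0,0,1.8,0],[0,0,1.8,0],[-0.8,0,1.8,0],[-1.6,0,1.8,0],[-2.0,0,1.8,0],[-2.4,0,1.8,0],[-2.8,0,1.8,0]]]'
python3 -m inch '[[[-0.5,0,0,0],[-1,0,0,0],[-1.5,0,0,0],[-2,0,0,0],[-2.5,0,0,0],[-3,0,0,0],[-3.5,0,0,0],[-3.5,0,0,0]]]'
python3 - <<'E'
from h import *
s=sensors.read_state();o=[665.4,-238.6];yaw=-.269
print(W2C(s["eef_pos"],o,yaw).round(1))
b=get_image("side");cv2.imwrite("pics/m2.png",cv2.resize(b[110:200,200:300],None,fx=5,fy=5,interpolation=2))
E
```

```text
clock: 3.45
eef_pos: [533.6, -203.5, 213.4]
tool_rot: [-3.142, 0.0, 2.871]
force: [-0.9, 0.0, -0.4]
width: 29.7
gripper_force: 0.0
clock: 4.12
eef_pos: [567.9, -212.9, 213.3]
tool_rot: [-3.141, 0.001, 2.872]
force: [-0.3, -0.1, 0.5]
width: 30.0
gripper_force: 0.0
[-100.8   -1.2  213.3]
```

View pics/m2.png

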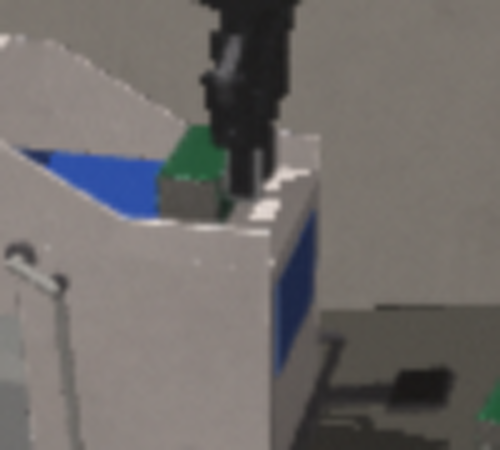

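The carton is being pushed squarely and its near edge is reaching the lid. I'll continue another 45 mm or so, then back off.

```bash
python3 -m inch '[[[-0.6,0,0,0],[-1.2,0,0,0],[-1.8,0,0,0],[-2.4,0,0,0],[-3,0,0,0],[-3.6,0,0,0],[-4.2,0,0,0],[-4.7,0,0,0]]]'
python3 -m inch '[[[0,0,0,0],[1,0,0,0],[3,0,0,0],[6,0,0,0],[9,0,0,0],[12,0,0,0],[15,0,-1,0],[15,0,-1,0]]]' 0
python3 - <<'E'
from h import *
s=sensors.read_state();o=[665.4,-238.6];yaw=-.269
print(W2C(s["eef_pos"],o,yaw).round(1))
a=get_image("top");b=get_image("side");cv2.imwrite("pics/top3.png",a)
m=cv2.inRange(cv2.cvtColor(a,40),(50,100,30),(90,255,255));m[:90]=0;m[225:]=0;m[:,:285]=0;m[:,395:]=0
p=np.argwhere(m)[:,::-1].mean(0);print(m.sum()/255,W2C(onz("top",[p],232.5)[0],o,yaw).round(1))
cv2.imwrite("pics/m3.png",np.hstack([cv2.resize(b[110:230,190:290],(400,480),interpolation=2),cv2.resize(a[120:240,285:385],(400,480),interpolation=2)]))
E
```

```text
clock: 4.83
eef_pos: [612.7, -225.4, 213.2]
tool_rot: [-3.142, 0.0, 2.871]
force: [0.2, 0.1, -0.4]
width: 29.7
gripper_force: 0.2
clock: 5.5
eef_pos: [461.5, -183.9, 224.2]
tool_rot: [3.141, -0.005, 2.87]
force: [-1.2, -0.1, -1.1]
width: -0.0
gripper_force: 0.0
[-211.1   -1.4  224.2]
262.0 [-21.2  -7.2 232.5]
```

View pics/m3.png

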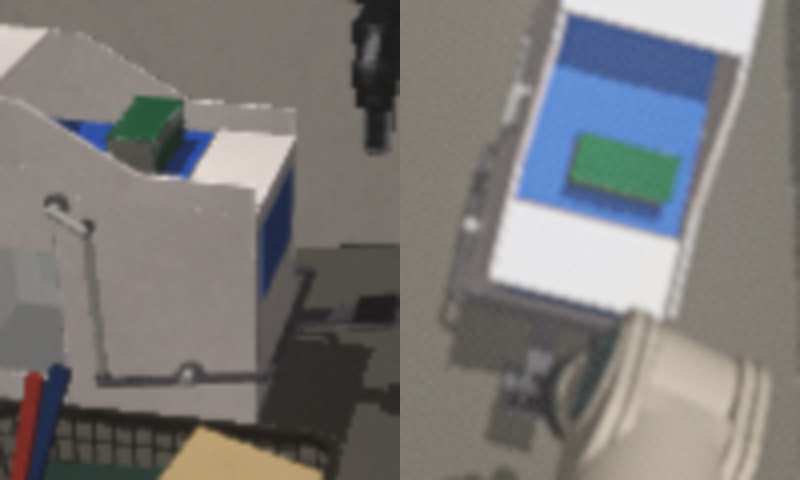

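The carton lies wholly on the blue lid at about x=-21, y=-7. Now I'll lower the closed fingers over the tread and press.

```bash
python3 -m inch '[[[0,0.2,3,0],[0,0.2,6,0],[0,0.2,9,0],[0,0.2,11,0],[0,0.2,12,0],[0,0.2,12.5,0],[0,0.2,12.8,0],[0,0.2,12.8,0]]]'
python3 -m inch '[[[0,0,0.4,0],[0,0,0.7,0],[0,0,1.0,0],[0,0,1.3,0],[0,0,1.6,0],[0,0,1.9,0],[0,0,2.2,0],[0,0,2.2,0]]]'
python3 - <<'E'
from h import *
s=sensors.read_state();o=[665.4,-238.6];yaw=-.269
print(W2C(s["eef_pos"],o,yaw).round(1))
a=get_image("top");b=get_image("side")
cv2.imwrite("pics/m4.png",np.hstack([cv2.resize(b[110:230,190:310],(480,480),interpolation=2),cv2.resize(a[120:240,305:385],(320,480),interpolation=2)]))
E
```

```text
clock: 6.27
eef_pos: [468.7, -183.5, 95.5]
tool_rot: [-3.141, 0.001, 2.871]
force: [1.1, 0.1, -0.5]
width: -0.5
gripper_force: 0.0
clock: 6.93
eef_pos: [467.3, -183.0, 72.7]
tool_rot: [3.141, -0.001, 2.871]
force: [-3.5, 0.9, 3.2]
width: -0.2
gripper_force: 1.5
[-205.8    0.9   72.7]
```

View pics/m4.png

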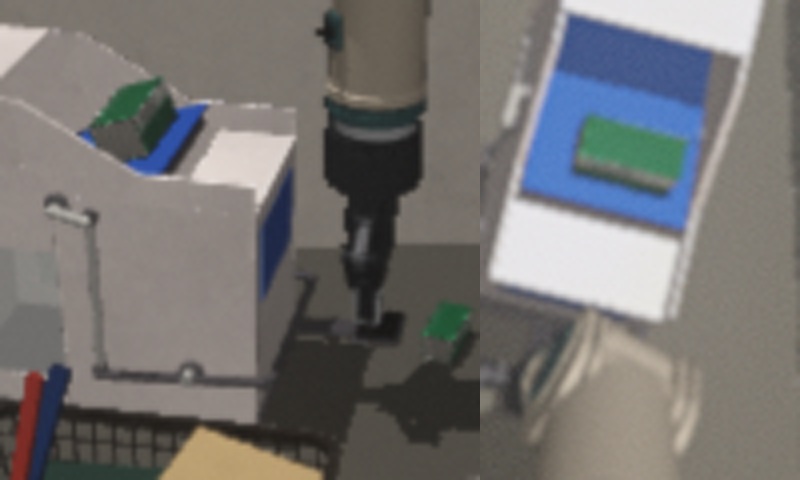

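The lid is tipping with the carton on it. I'll keep pressing slowly and ease the fingertip back toward the middle of the tread.

```bash
python3 -m inch '[[[0.1,0,0.3,0],[0.2,0,0.6,0],[0.3,0,0.9,0],[0.4,0,1.2,0],[0.4,0,1.5,0],[0.4,0,1.8,0],[0.4,0,2.1,0],[0.4,0,2.4,0]]]'
python3 -m inch '[[[0,0,0.3,0],[0,0,0.6,0],[0,0,0.9,0],[0,0,1.1,0],[0,0,1.2,0],[0,0,1.2,0],[0,0,1.2,0],[0,0,1.2,0]]]'
python3 - <<'E'
from h import *
s=sensors.read_state();o=[665.4,-238.6];yaw=-.269
print(W2C(s["eef_pos"],o,yaw).round(1))
a=get_image("top");b=get_image("side")
cv2.imwrite("pics/m5.png",np.hstack([cv2.resize(b[110:230,150:290],(480,411),interpolation=2),cv2.resize(a[120:223,305:385],(319,411),interpolation=2)]))
E
```

```text
clock: 7.7
eef_pos: [464.2, -182.2, 48.9]
tool_rot: [-3.141, 0.0, 2.871]
force: [1.6, -0.7, 2.0]
width: -0.1
gripper_force: 1.2
clock: 8.37
eef_pos: [463.3, -181.9, 37.2]
tool_rot: [3.141, -0.001, 2.871]
force: [-1.3, 2.0, 4.1]
width: 0.1
gripper_force: 2.0
[-209.9    1.    37.2]
```

View pics/m5.png

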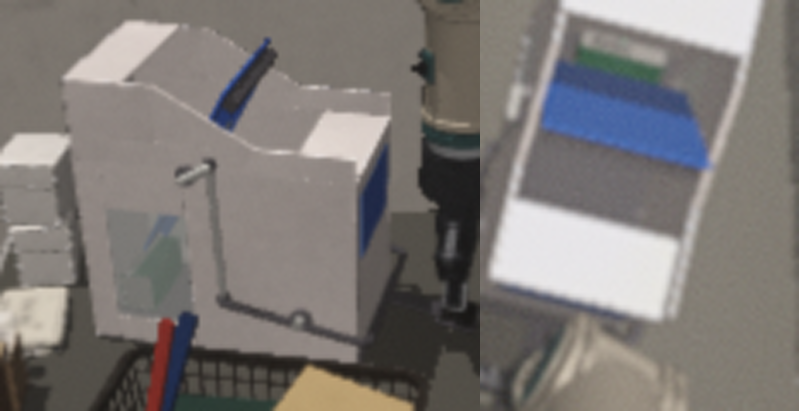

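The lid is right up and the carton shows through the window, inside the case. I'll press a touch more, hold, and check that it has come to rest.

```bash
python3 -m inch '[[[0,0,0.1,0],[0,0,0.2,0],[0,0,0.2,0],[0,0,0.2,0],[0,0,0.2,0],[0,0,0.2,0],[0,0,0.2,0],[0,0,0.2,0]]]'
python3 - <<'E'
from h import *
o=[665.4,-238.6];yaw=-.269
a=get_image("top");b=get_image("side")
m=cv2.inRange(cv2.cvtColor(a,40),(50,80,30),(90,255,255));m[:90]=0;m[180:]=0;m[:,:300]=0;m[:,385:]=0
p=np.argwhere(m)[:,::-1]
print(len(p),p.mean(0),[W2C(onz("top",[p.mean(0)],z)[0],o,yaw).round(0).tolist() for z in (30,80,120)])
v=np.hstack([cv2.resize(b[150:220,170:230],(480,560),interpolation=2),cv2.resize(a[120:170,315:343],(313,560),interpolation=2)])
pt=lambda v:proj("side",[C2W(v,o,yaw)])[0]
for X in ([110,75,8],[110,75,120],[30,75,8],[30,75,120]):print(X,((pt(X)-[170,150])*8).round().tolist())
cv2.imwrite("pics/m6.png",v)
E
```

```text
clock: 9.13
eef_pos: [463.4, -181.9, 36.7]
tool_rot: [3.141, -0.001, 2.871]
force: [-4.7, 1.9, 20.5]
width: 0.2
gripper_force: 10.8
21 [337.80952381 135.57142857] [[106.0, -9.0, 30.0], [94.0, -1.0, 80.0], [84.0, 5.0, 120.0]]
[110, 75, 8] [119.0, 457.0]
[110, 75, 120] [88.0, 226.0]
[30, 75, 8] [298.0, 480.0]
[30, 75, 120] [276.0, 248.0]
```

View pics/m6.png

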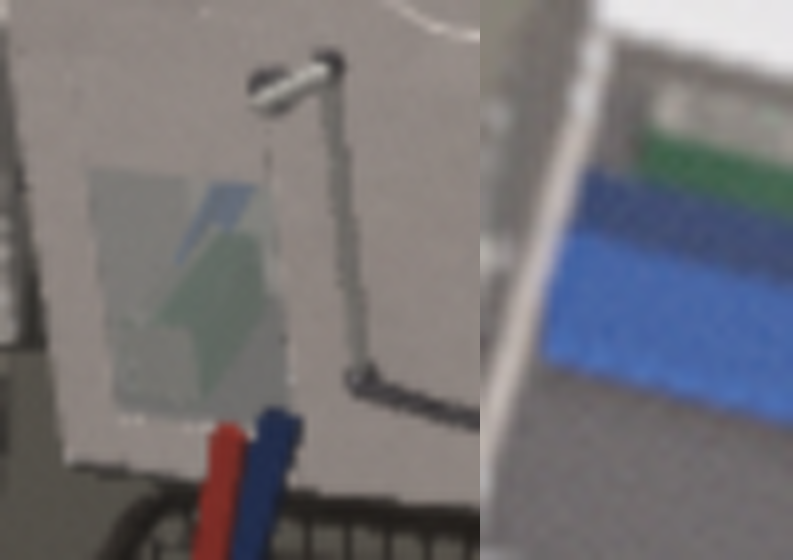

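The carton rests low in the case and the lever is on its stop at 20 N. I'll ease it up slowly now.

```bash
python3 -m inch '[[[0,0,-0.25,0],[0,0,-0.5,0],[0,0,-0.75,0],[0,0,-1.0,0],[0,0,-1.25,0],[0,0,-1.5,0],[0,0,-1.75,0],[0,0,-2,0]]]'
python3 -m inch '[[[0,0,-0.25,0],[0,0,-0.5,0],[0,0,-0.75,0],[0,0,-1.0,0],[0,0,-1.25,0],[0,0,-1.5,0],[0,0,-1.75,0],[0,0,-2,0]]]'
python3 -m inch '[[[0,0,-0.2,0],[0,0,-0.4,0],[0,0,-0.6,0],[0,0,-0.8,0],[0,0,-1.0,0],[0,0,-1.2,0],[0,0,-1.4,0],[0,0,-1.6,0]]]'
python3 -m inch '[[[0,0,-0.2,0],[0,0,-0.4,0],[0,0,-0.6,0],[0,0,-1.2,0],[0,0,-3,0],[0,0,-6,0],[0,0,-9,0],[0,0,-9,0]]]'
python3 - <<'E'
from h import *
a=get_image("top");b=get_image("side")
cv2.imwrite("pics/m7.png",np.hstack([cv2.resize(b[110:230,150:290],(480,411),interpolation=2),cv2.resize(a[120:223,305:385],(319,411),interpolation=2)]))
E
```

```text
clock: 9.9
eef_pos: [463.9, -182.1, 55.5]
tool_rot: [3.142, -0.0, 2.871]
force: [-1.2, 0.7, 1.7]
width: -0.2
gripper_force: 1.2
clock: 10.57
eef_pos: [465.3, -182.4, 75.8]
tool_rot: [-3.141, 0.002, 2.872]
force: [0.8, 0.3, 2.8]
width: 0.2
gripper_force: 1.4
clock: 11.23
eef_pos: [462.4, -181.6, 91.0]
tool_rot: [3.141, -0.004, 2.871]
force: [0.0, 0.4, -0.9]
width: 0.1
gripper_force: 0.0
clock: 11.9
eef_pos: [466.8, -183.5, 186.2]
tool_rot: [-3.141, 0.009, 2.871]
force: [0.8, -0.5, 0.3]
width: -0.2
gripper_force: 0.0
```

View pics/m7.png

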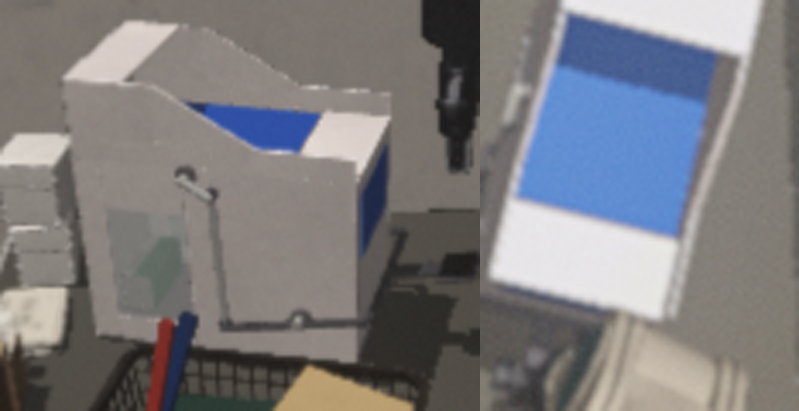

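The lid is level and shut, the carton is visible inside through the window, and the gripper is clear. Handing in.

```bash
python3 -m inch '[[[0,0,-1,0],[0,0,-1,0],[0,0,-1,0],[0,0,-1,0]]]'; python3 -c "
from cell import order
print(order.finish_job())"
```

```text
clock: 12.33
eef_pos: [463.4, -181.9, 190.4]
tool_rot: [3.142, -0.002, 2.871]
force: [-0.5, -0.4, 0.7]
width: -0.0
gripper_force: 0.0
the job is handed in; nothing more can be done
None
```

I pushed the carton onto the lid and tipped it into the case, eased the lid shut without a slam, and handed the job in at about 12 s; the hand-in gave no verdict, but the last pictures showed the lid shut and the carton inside.

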